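Mark a stool leg for cross-drilling in the lever press

TASK

Lay the turned stool leg in the two vee rests of the lever press, tenon towards the front, with its thick end butted against the end stop. Then pull the press's lever all the way forward and down, so that the sprung punch marks the leg, and ease the lever slowly back to its rest without letting it fly. Leave the marked leg lying in the vees, and the offcut and the burl blank where they are.

Things in the scene. Friction and masses are not known exactly. Their poses are not given: they have to be found in the camera images.
- leg: loose turned stool leg, pale wood, 0.14 kg: round body diameter 40, length 160, with two thin scribed rings near one end, where a round tenon, diameter 24, length 35, sticks out. Origin on the axis at the middle of the thick body; x runs along the leg away from the tenon: thick end face at x = +80, shoulder at -80, tenon tip at -115. It can roll: y and z may point anywhere round the axis
- leg_heel (a point): centre of the leg's thick end face, 80 mm from the leg's origin along its x; axes as the leg's
- press: green cast bench press, bolted down. Origin under its base, on the bench; x runs from its open front to the column at the back, y to its left, z up. Base x -120 to +165, y -55 to +55, 22 high. Column x +111 to +163. Head x +43 to +163, y -35 to +35, 160 to 256 high, overhanging the rear vee. End stop 44 wide, 102 high, face at x = +90. Lever on the right side (-y)
- vee_front (a point): middle of the front steel vee rest, at the bottom of its vee: press x = -52, y = 0, 50 above the bench; axes as the press's. The rest is 24 long in x, 60 wide; its right-angled vee has a 4 wide slot at the bottom and lips 42 apart, 69 above the bench. Between the two rests is an open gap down to the base plate
- vee_rear (a point): the same point of the rear vee rest, alike and in line: press x = +68, straight under the punch
- seat (a point): point on the end stop's face where the centre of the leg's thick end lies when the leg is seated: press frame x = +90, y = 0, 76.3 above the bench; axes as the press's, so a seated leg's x axis lies along this x
- punch: sprung steel centre punch, diameter 14, pointed, in the foot of the ram above the rear vee; origin at its tip. It goes down 42 with the lever, touching a seated leg after 36, and then gives way on its spring
- lever (a joint): press lever: 0 at rest (5 degrees behind upright), 1.2 rad pulled fully forward and down (26 degrees above level, pointing to the press's front), where it meets its stop. A return spring and a damper act on it; pulling it takes up to about 13 N at the grip
- lever_hub (a point): point on the lever's turning axis (which is parallel to the press's y), abreast of the middle of the grip; 185 above the bench
- lever_grip (a point): middle of the lever's black round grip, level along the press's y, diameter 24, length 95, 140 mm from the turning axis; at rest 324 above the bench, at press x = +110, y = -122; pulled fully down 247 above it, at x = -28. The lever's steel rod joins the grip's end nearer the press, 60 from this point
- offcut: loose dark square wood offcut 100 x 32 x 32 mm lying beside the leg; origin under its centre; not to be moved
- burl: loose upright round burl wood blank, diameter 40, 62 high; origin under its centre; not to be moved

How it is judged (in metres and radians):
On the way, in this order (a step that is already met when the one before it is completed fails the run):
1. the leg lies in both vees with its thick end against the stop (x of leg_heel in the frame of seat above -0.004 m and distance between leg_heel and seat below 0.005 m and angle between the x axis of leg and the x axis of press, either way round below 0.04 rad), for 0.2 s.
2. the lever is pulled fully down and the punch presses on the seated leg (value of joint lever above 1.1 rad and contact force between punch and leg above 4 N and distance between leg_heel and seat below 0.005 m and angle between the x axis of leg and the x axis of press, either way round below 0.04 rad), for 0.1 s.
At the end, for the whole second after the job is handed in: The lever is back at rest (under 0.06 rad) and the leg lies still in both vees (axis within 0.04 rad of the press's x), the centre of its thick end within 5 mm of the seat point and not more than 4 mm short of the stop (all of step 1 and value of joint lever below 0.06 rad and linear speed of leg below 0.01 m/s); the robot touches nothing.
It fails at once if the lever flies back (faster than 1.6 rad/s, over 0.2 m/s at the grip) (velocity of joint lever below -1.6 rad/s).
It fails at once if the offcut or the burl blank is shifted by more than 40 mm (distance of any of offcut, burl from where it was at the start of the episode above 0.04 m).
It also fails if it takes over 67 s, if anything falls off the work surface, if the arm or the gripper's body presses on something with over 40 N, if the wrist force passes 120 N, or if a joint passes its speed limit or range.

ROBOT

A 6-joint arm with a two-finger parallel gripper is mounted at the origin on a cart in front of the work surface, level with it; the furniture and walls round the work are solid. World frame = base frame: x ahead of the robot, y to its left, z up, the work surface at z = 0. Lengths are in mm, angles in rad, forces in N, time in s.
With the tool pointing down it reaches from about 300 to 775 mm from the base axis. Payload 14.6 kg.
Tool frame: the origin (TCP) lies between the finger pads; the fingertips stand manip.nose_length ahead of it and the grasp point (between the pads) lies 11 mm behind it (manip.nose_length is the distance from the TCP to the fingertips, in mm); z points along the fingers, y is the line along which they close (so a half turn about z gives the same grasp; the last joint's range is limited). The gripper opens to 94 mm and grips with 3 to 60 N. Pads are 16 mm wide; open, the fingers measure 119 mm over their backs; the gripper's body (75 mm by 177 mm) begins 78 mm behind the grasp point.
Start: joints at [-1.203, 0.3, 1.521, -0, 1.321, -0.067], TCP at [231.668, -498.818, 213.446] pointing down, gripper open.
Joint ranges: [-3.03, 3.03], [-0.79, 2.21], [0.23, 2.52], [-1.04, 4.18], [0, 3.07], [-2.55, 2.55]. Speed limits (rad/s): [2.22, 2.22, 2.57, 3.14, 3.14, 3.14].

INTERFACE

Orientations are given as [roll, pitch, yaw] about the fixed x, y, z axes, in that order (R = Rz(yaw) Ry(pitch) Rx(roll)).
In Python, from cell import manip, cams, job gives the robot as it stands.
- The arm moves only by the tool jog_arm, never from a script. Its argument "commands" is a list of rows, each an object of numbers: "dx", "dy", "dz": the shift along the tool's x, y, z each as a share of 40 mm, from -1 to 1; "ax", "ay", "az": the turn, a rotation vector about the tool's x, y, z each as a share of 10 degrees, from -1 to 1; "gripper": the closure, from 0 (fully open) to 1 (shut). A call has 1 to 10 rows; each row shifts and turns the commanded pose from where the row before left it, along the tool's axes as they then stand; what a row does not reach is not made up. A row lasts 1/8 s, in which the tool goes at most 62.5 mm and 10.7 degrees, less where a joint would pass 70% of its speed; a pose out of reach is approached as far as the arm can. A call with a number of a shift or a turn outside -1 to 1 is refused whole. A call with a gripper value outside its range is refused whole. The fingers move at their own pace and stop on an object; "squeeze" is the grip in N (left out, the last holds). Time passes only in rows, so rows that do not move let the fingers close. It gives the time, the measured TCP pose, the force, the opening and the grip force at its end, in the units of the state.
- manip.read_state(): the state, without advancing time (a new reading comes with each control period).
- cams.camera(name): name is "side" or "top"; returns a dict with "image" (480x640x3 uint8, red, green, blue), "fx", "fy", "cx", "cy" (pixels), "dist_coeffs" ([k1, k2, p1, p2, k3] as OpenCV has them; the pictures are not rectified), "world_to_cam" (4x4, takes a point from world to camera coordinates). Camera axes: x right, y down, z forward; pixel columns grow to the right and rows downward; lengths in mm; the calibration is good to about 2 mm. A picture is of the moment at which its call begins. There is no depth.
- job.sign_off(): hands the job in; it is judged then, once.
The state is a dict: "clock": time; "joints": joint angles; "qd": joint speeds; "effort": joint torques, N m; "eef_pos": TCP position; "eef_rot": TCP orientation; "wrist_force": force on the tool from outside, world axes, zero at the start; "moment": the same for the moment, N m; "finger_gap": finger opening in mm; "finger_force": force on a finger pad.
Only numpy, scipy, OpenCV 4.12 (cv2) and the standard library are available. Lean on these libraries where they do the work, as an engineer would, in place of code of your own. Each camera call takes 0.05 s, during which the arm holds its last target. There are 200 camera calls.

## Working session

There is one attempt and no reset: what is moved stays moved. The work goes in short steps, Python scripts to look and compute and a tool call to move; the robot and the scene stay as the last step left them, time stands still between calls to the robot, and variables do not carry over. Pictures are saved under pics/ and viewed, at most 10 in all, crops included, and the job is handed in when it is done.

Besides the shell and the picture viewer there is one more tool, called after "Call:" by a JSON object that holds its "op" and its "data". jog_arm: Moves the arm, as the interface text tells. Shift numbers are shares of 40 mm and turn numbers shares of 10 degrees, none past 1 either way. Its arguments: {"type":"object","properties":{"commands":{"type":"array"},"squeeze":{"type":"number"}},"required":["commands"]}

```bash
ls; mkdir -p pics
python3 - <<'E'
from cell import manip,cams,job
import cv2,numpy as np
print(manip.read_state(), manip.nose_length)
for n in("side","top"):
    c=cams.camera(n); cv2.imwrite(f"pics/{n}0.png",c["image"][:,:,::-1])
    print(n,c["fx"],c["fy"],c["cx"],c["cy"],c["dist_coeffs"]); print(np.round(c["world_to_cam"],3))
E
```

```text
pics
{'clock': 0.0, 'joints': array([-1.20264288e+00,  3.00486379e-01,  1.52158787e+00, -1.33686027e-05,
        1.32068560e+00, -6.66104572e-02]), 'qd': array([ 0.00107326, -0.00072753, -0.0015429 ,  0.00188639,  0.00114737,
        0.00147218]), 'effort': array([ 7.20371918e-04, -5.31806159e+01, -3.52735269e+01,  7.08260201e-02,
        2.45514867e-02, -6.39626455e-05]), 'eef_pos': array([ 231.55562331, -498.60147646,  212.87507057]), 'eef_rot': array([-3.14042719e+00, -6.47694614e-05,  4.34767182e-01]), 'wrist_force': array([ 0.10490878,  0.64229887, -0.31698474]), 'moment': array([ 0.01949704, -0.00166454,  0.00016012]), 'finger_force': 0.0, 'finger_gap': 94.31799425160663} 8.0
side 538.5208270804703 538.5208270804703 309.3974348957758 239.32434551465334 [-0.09098546  0.          0.          0.          0.        ]
[[ 8.770000e-01 -4.800000e-01  1.200000e-02 -4.777740e+02]
 [-2.490000e-01 -4.760000e-01 -8.430000e-01  2.891560e+02]
 [ 4.110000e-01  7.370000e-01 -5.370000e-01  1.211546e+03]
 [ 0.000000e+00  0.000000e+00  0.000000e+00  1.000000e+00]]
top 521.6160213619287 521.6160213619287 329.73567837585904 244.3040227883211 [-0.10747483  0.          0.          0.          0.        ]
[[ 0.000000e+00 -1.000000e+00 -2.300000e-02 -1.942000e+01]
 [-9.870000e-01  3.000000e-03 -1.580000e-01  5.403350e+02]
 [ 1.580000e-01  2.300000e-02 -9.870000e-01  1.396237e+03]
 [ 0.000000e+00  0.000000e+00  0.000000e+00  1.000000e+00]]
```

View pics/side0.png

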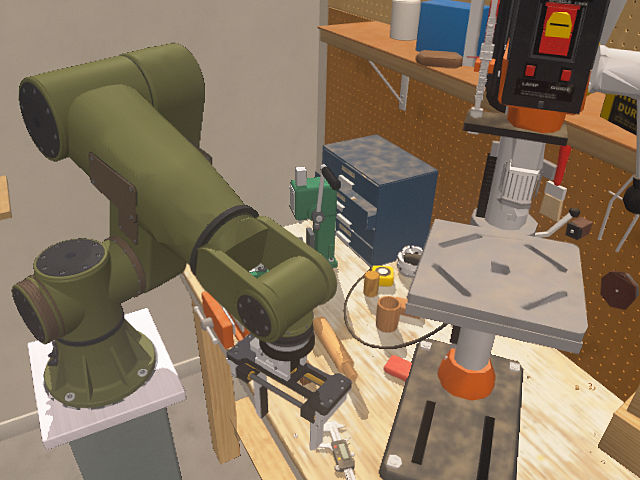

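View pics/top0.png

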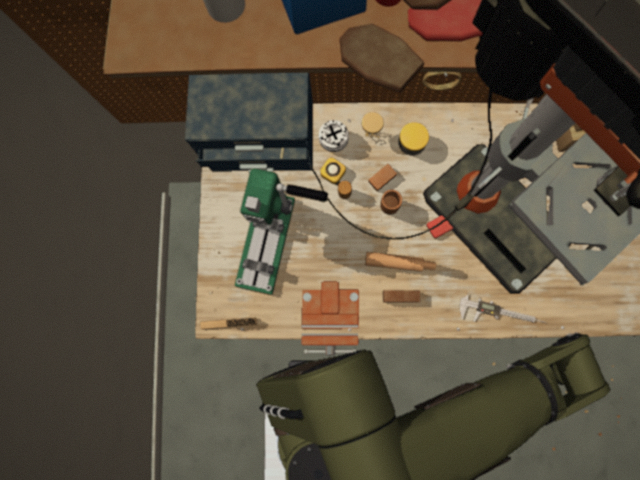

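The side view shows the press at about (315,215), the leg at (335,345), partly behind the gripper, and the burl at (388,313). The top view shows the press front at (258,285), its head at (262,190), the lever grip at (307,192), the leg from (365,260) to (435,266) with the tenon on the right, and the offcut at (400,296).

```bash
cat > h.py <<'E'
import numpy as np,cv2
from cell import manip,cams,job
def K(c): return np.array([[c["fx"],0,c["cx"]],[0,c["fy"],c["cy"]],[0,0,1.]]),np.array(c["dist_coeffs"])
def ray(c,uv):
    k,d=K(c); p=cv2.undistortPoints(np.array([[uv]],float),k,d)[0,0]
    T=np.array(c["world_to_cam"]); R=T[:3,:3]; return -R.T@T[:3,3], R.T@np.array([p[0],p[1],1])
def plane(c,uv,z):
    o,v=ray(c,uv); return o+v*(z-o[2])/v[2]
def tri(c1,u1,c2,u2):
    A=[];b=[]
    for c,u in((c1,u1),(c2,u2)):
        o,v=ray(c,u); v=v/np.linalg.norm(v); P=np.eye(3)-np.outer(v,v); A.append(P);b.append(P@o)
    x=np.linalg.lstsq(np.vstack(A),np.hstack(b),rcond=None)[0]
    return x,np.abs(np.vstack(A)@x-np.hstack(b)).max()
def proj(c,P):
    k,d=K(c);T=np.array(c["world_to_cam"]);return cv2.projectPoints(np.array(P,float).reshape(-1,1,3),cv2.Rodrigues(T[:3,:3])[0],T[:3,3],k,d)[0].reshape(-1,2)
E
python3 - <<'E'
from h import *
a=cv2.imread("pics/top0.png")[160:310,190:460]; cv2.imwrite("pics/tc.png",cv2.resize(a,(800,444),interpolation=cv2.INTER_CUBIC))
a=cv2.imread("pics/side0.png")[155:405,240:440]; cv2.imwrite("pics/sc.png",cv2.resize(a,(480,600),interpolation=cv2.INTER_CUBIC))
E
```

```text
(no output)
```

View pics/tc.png

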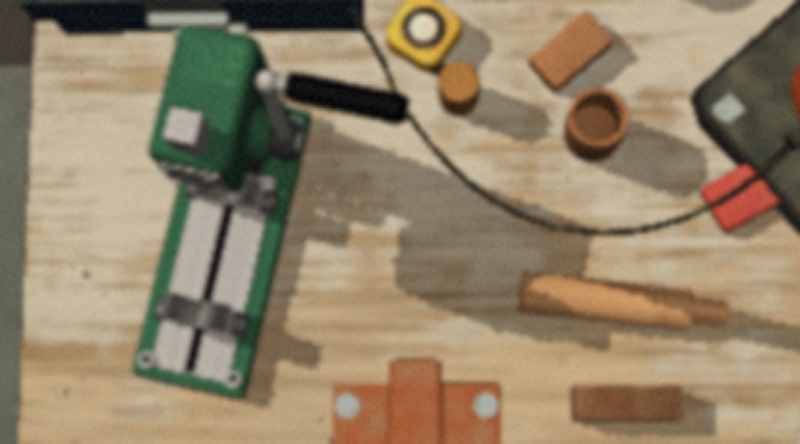

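View pics/sc.png

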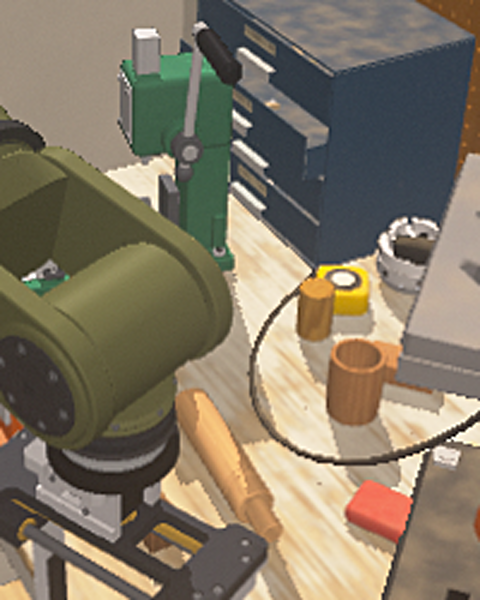

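The top crop shows the leg from its heel at (520,292) to the tenon tip at (728,312), the press base front corners at (135,372) and (242,397), and the burl at (460,87). The side crop shows the leg's right edge down to its tenon tip at (268,530), and the lever grip from (200,27) to (235,75).

```bash
cat > m1.py <<'E'
from h import *
t=cams.camera("top"); s=cams.camera("side")
hs=cv2.cvtColor(t["image"],cv2.COLOR_RGB2HSV); hs2=cv2.cvtColor(s["image"],cv2.COLOR_RGB2HSV)
def C(x,y): return 190+x/2.963, 160+y/2.96
def big(m,box):
    z=np.zeros_like(m); u0,v0,u1,v1=box; z[v0:v1,u0:u1]=m[v0:v1,u0:u1]
    n,l,st,ce=cv2.connectedComponentsWithStats(z); i=1+np.argmax(st[1:,4]); return (l==i).astype(np.uint8),st[i],ce[i]
for uv in((400,262),(420,267),(430,265),(370,258),(390,275),(400,280),(400,296),(240,280)): print(uv,hs[uv[1],uv[0]])
m=cv2.inRange(hs,(5,110,60),(16,255,255))
l,st,ce=big(m,(355,240,450,280)); print("leg",st,ce)
p=np.argwhere(l)[:,::-1].astype(float); c=p.mean(0); w,v=np.linalg.eigh(np.cov((p-c).T)); d=v[:,1]*np.sign(v[0,1]); q=(p-c)@d
n=(p-c)@np.array([-d[1],d[0]])
for a in range(int(q.min()),int(q.max())+1,4):
    k=np.abs(q-a)<2; print(a,n[k].min().round(1),n[k].max().round(1),n[k].mean().round(2))
A=plane(t,c+d*q.min(),20);B=plane(t,c+d*q.max(),20); print("heel",A,"tip",B,np.linalg.norm(A-B),np.degrees(np.arctan2(*(A-B)[1::-1])))
g=cv2.inRange(hs,(65,90,30),(95,255,255)); l,st,ce=big(g,(225,160,310,300)); print("green",st)
h=np.argwhere(l)[:,::-1]; h=h[h[:,1]>240]; r=cv2.minAreaRect(h.astype(np.float32)); bp=cv2.boxPoints(r); print(r); print([plane(t,x,22).round(1).tolist() for x in bp])
for nm,u,z in(("burl",C(460,75),62),("offcut",C(627,403),32),("gripA",C(292,87),324),("gripB",C(404,107),324)): print(nm,plane(t,u,z).round(1))
print("tip tri",tri(t,c+d*q.max(),s,(240+270/2.4,155+530/2.4)))
for nm,a,b in(("gripin",(292,87),(203,30)),("gripout",(403,107),(235,73))): print(nm,tri(t,C(*a),s,(240+b[0]/2.4,155+b[1]/2.4)))
E
python3 m1.py
```

```text
(400, 262) [ 15 133 198]
(420, 267) [ 15 131 171]
(430, 265) [ 13 134 148]
(370, 258) [ 14 133 155]
(390, 275) [ 17 102 120]
(400, 280) [ 17  98 179]
(400, 296) [ 13 153 113]
(240, 280) [ 21  25 133]
leg [365 252  72  19 912] [398.44407895 261.68969298]
-33 -6.3 6.0 0.31
-29 -6.7 6.7 -0.07
-25 -7.2 6.3 -0.45
-21 -7.5 6.7 -0.27
-17 -6.9 6.4 -0.2
-13 -7.2 6.8 -0.13
-9 -6.7 6.5 0.04
-5 -6.4 7.1 0.36
-1 -5.8 6.7 0.43
3 -6.3 7.1 0.37
7 -6.6 6.8 0.13
11 -6.2 6.3 0.11
15 -6.5 6.8 0.17
19 -5.9 6.4 0.24
23 -6.3 6.0 -0.03
27 -5.8 4.6 -0.31
31 -5.3 4.1 -0.6
35 -6.4 3.7 -0.25
heel [ 504.98438611 -118.02849105   20.        ] tip [ 482.27378354 -315.70809336   20.        ] 198.97989003938795 83.4462547889087
green [ 242  169   48  118 1565]
((275.90020751953125, 263.1191101074219), (4.586086273193359, 46.32410430908203), 13.392496109008789)
[[429.4, 151.0, 22.0], [556.2, 122.9, 22.0], [553.1, 110.3, 22.0], [426.4, 138.5, 22.0]]
burl [702.8 -63.6  62. ]
offcut [ 397.7 -216.7   32. ]
gripA [621.2  66.5 324. ]
gripB [604.9 -18.9 324. ]
tip tri (array([ 480.4995165 , -313.99487412,   26.79917149]), np.float64(0.9517887517763484))
gripin (array([618.40436938,  65.3180609 , 334.81175946]), np.float64(0.16938456504988153))
gripout (array([605.48265824, -18.68895363, 325.65357352]), np.float64(0.9513708912523953))
```

Call:
{"op": "jog_arm", "data": {"commands": [{"dx":0.88,"dy":-0.348,"gripper":0},{"dx":0.88,"dy":-0.348},{"dx":0.88,"dy":-0.348},{"dx":0.88,"dy":-0.348},{"dx":0.88,"dy":-0.348},{"dx":0.88,"dy":-0.348},{"dx":0.88,"dy":-0.348},{"dx":0.88,"dy":-0.348},{"dx":0.88,"dy":-0.348},{"dx":0.88,"dy":-0.348}], "squeeze": 40}}

```text
schema error: expected keys dx, dy, dz, ax, ay, az, gripper
```

Call:
{"op": "jog_arm", "data": {"commands": [{"az":-0.98,"dz":0.25},{"az":-0.98,"dz":0.25},{"az":-0.98,"dz":0.25},{"az":-0.98,"dz":0.25},{"az":-0.98,"dz":0.25},{"az":-0.98,"dz":0.25},{}]}}

```text
schema error: expected keys dx, dy, dz, ax, ay, az, gripper
```

Run:
```python
from h import *
s=manip.read_state(); print(s["eef_pos"],s["eef_rot"],s["joints"])
t=cams.camera("top"); c=cams.camera("side")
cv2.imwrite("pics/top1.png",t["image"][:,:,::-1]); cv2.imwrite("pics/side1.png",c["image"][:,:,::-1])
a=cv2.resize(t["image"][150:310,225:425,::-1],(750,600),interpolation=cv2.INTER_CUBIC); b=cv2.resize(c["image"][150:310,240:440,::-1],(750,600),interpolation=cv2.INTER_CUBIC)
cv2.imwrite("pics/t1.png",a); cv2.imwrite("pics/s1.png",b)
```

```text
[ 231.62517395 -498.68532379  213.11820662] [-3.14090434e+00 -2.86968817e-05  4.34826753e-01] [-1.20257758e+00  3.00249309e-01  1.52132059e+00 -1.77314382e-05
  1.32071145e+00 -6.66036244e-02]
```

View pics/t1.png

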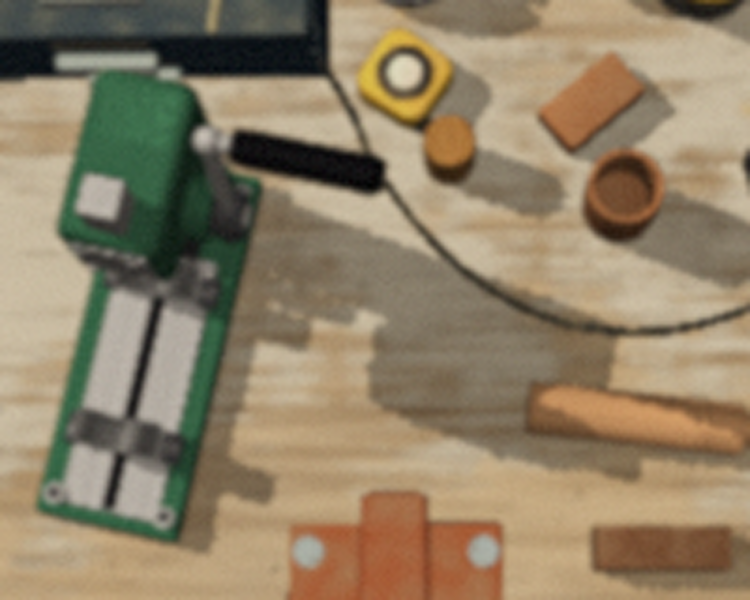

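View pics/s1.png

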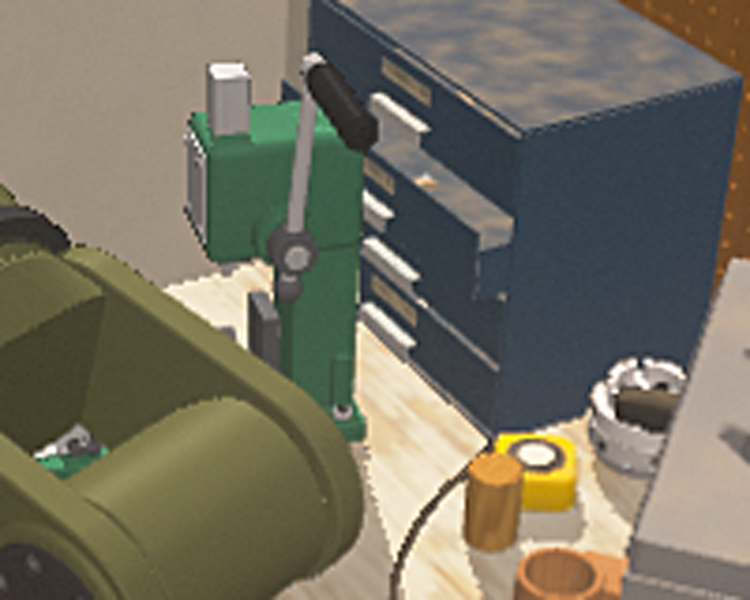

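The arm has not moved yet because the rows need every key. The top crop shows the press base front corners at (38,510) and (178,541), the rear right base corner at (262,182), the front vee rest spanning (70,430) to (183,452), and the grip from (235,148) to (382,175). The side crop shows the grip from (312,68) to (368,135).

Run:
```python
from h import *
t=cams.camera("top"); s=cams.camera("side")
T=lambda x,y:(225+x/3.75,150+y/3.75); S=lambda x,y:(240+x/3.75,150+y/3.75)
fl=plane(t,T(38,510),22);fr=plane(t,T(178,541),22);br=plane(t,T(262,182),22)
print(fl,fr,br,np.linalg.norm(fl-fr),np.linalg.norm(br-fr))
for a,b in((fr,br),): print("yaw edge",np.degrees(np.arctan2(*(b-a)[1::-1])))
print("yaw front",np.degrees(np.arctan2(*(fl-fr)[1::-1]))-90)
v=plane(t,T(126,441),65); print("veefront",v)
gi=tri(t,T(235,148),s,S(314,72));go=tri(t,T(381,175),s,S(365,132));print("grip",gi,go)
print("burl",plane(t,T(451,135),62), tri(t,T(451,135),s,S(497,463)))
# model fit of origin per yaw
import itertools
from scipy.optimize import least_squares
gm=(gi[0]+go[0])/2
obs=[(fl,(-120,55)),(fr,(-120,-55)),(br,(165,-55)),(v,(-52,0)),(gm,(110,-122))]
def f(p):
    c,q=np.cos(p[2]),np.sin(p[2]); return np.concatenate([np.array([p[0]+c*b[0]-q*b[1],p[1]+q*b[0]+c*b[1]])-a[:2] for a,b in obs])
r=least_squares(f,[530,165,-.2]); print(r.x[:2],np.degrees(r.x[2])); print(f(r.x).reshape(-1,2).round(1))
```

```text
[426.80129325 243.9937846   22.        ] [403.98821927 138.93141676  22.        ] [675.96288476  79.68177562  22.        ] 107.51063892299494 278.353621574616
yaw edge -12.289858688791265
yaw front -12.250936299924163
veefront [473.41142684 172.19115701  65.        ]
grip (array([618.92643239,  68.28839719, 329.02964255]), np.float64(0.6665997923362283)) (array([603.49910187, -19.90012109, 327.30925936]), np.float64(0.6169302539232149))
burl [700.85809068 -63.61961922  62.        ] (array([699.27354668, -63.34579985,  65.86956558]), np.float64(0.4750703862378032))
[528.97010048 165.71514105] -12.015214195399334
[[-3.8  0.5]
 [-3.8 -2. ]
 [ 2.9 -2.1]
 [ 4.7  4.3]
 [-0.  -0.7]]
```

Call:
{"op": "jog_arm", "data": {"commands": [{"dx":0.88,"dy":-0.348,"dz":0,"ax":0,"ay":0,"az":0,"gripper":0},{"dx":0.88,"dy":-0.348,"dz":0,"ax":0,"ay":0,"az":0,"gripper":0},{"dx":0.88,"dy":-0.348,"dz":0,"ax":0,"ay":0,"az":0,"gripper":0},{"dx":0.88,"dy":-0.348,"dz":0,"ax":0,"ay":0,"az":0,"gripper":0},{"dx":0.88,"dy":-0.348,"dz":0,"ax":0,"ay":0,"az":0,"gripper":0},{"dx":0.88,"dy":-0.348,"dz":0,"ax":0,"ay":0,"az":0,"gripper":0},{"dx":0.88,"dy":-0.348,"dz":0,"ax":0,"ay":0,"az":0,"gripper":0},{"dx":0.88,"dy":-0.348,"dz":0,"ax":0,"ay":0,"az":0,"gripper":0},{"dx":0.88,"dy":-0.348,"dz":0,"ax":0,"ay":0,"az":0,"gripper":0},{"dx":0.88,"dy":-0.348,"dz":0,"ax":0,"ay":0,"az":0,"gripper":0}], "squeeze": 40}}

```text
clock: 1.65
eef_pos: [493.1, -223.3, 213.5]
eef_rot: [3.141, -0.0, 0.435]
wrist_force: [-0.7, -0.5, -0.1]
finger_gap: 93.7
finger_force: 0.0
```

Call:
{"op": "jog_arm", "data": {"commands": [{"dx":0,"dy":0,"dz":0.25,"ax":0,"ay":0,"az":-0.98,"gripper":0},{"dx":0,"dy":0,"dz":0.25,"ax":0,"ay":0,"az":-0.98,"gripper":0},{"dx":0,"dy":0,"dz":0.25,"ax":0,"ay":0,"az":-0.98,"gripper":0},{"dx":0,"dy":0,"dz":0.25,"ax":0,"ay":0,"az":-0.98,"gripper":0},{"dx":0,"dy":0,"dz":0.25,"ax":0,"ay":0,"az":-0.98,"gripper":0},{"dx":0,"dy":0,"dz":0.25,"ax":0,"ay":0,"az":-0.98,"gripper":0},{"dx":0,"dy":0,"dz":0,"ax":0,"ay":0,"az":0,"gripper":0},{"dx":0,"dy":0,"dz":0,"ax":0,"ay":0,"az":0,"gripper":0}]}}

```text
clock: 2.65
eef_pos: [492.4, -224.4, 153.9]
eef_rot: [3.141, 0.0, 1.457]
wrist_force: [0.3, -0.1, 0.5]
finger_gap: 94.1
finger_force: 0.0
```

Call:
{"op": "jog_arm", "data": {"commands": [{"dx":0,"dy":0,"dz":0.88,"ax":0,"ay":0,"az":0,"gripper":0},{"dx":0,"dy":0,"dz":0.88,"ax":0,"ay":0,"az":0,"gripper":0},{"dx":0,"dy":0,"dz":0.88,"ax":0,"ay":0,"az":0,"gripper":0},{"dx":0,"dy":0,"dz":0.88,"ax":0,"ay":0,"az":0,"gripper":0},{"dx":0,"dy":0,"dz":0,"ax":0,"ay":0,"az":0,"gripper":0},{"dx":0,"dy":0,"dz":0,"ax":0,"ay":0,"az":0,"gripper":1},{"dx":0,"dy":0,"dz":0,"ax":0,"ay":0,"az":0,"gripper":1},{"dx":0,"dy":0,"dz":0,"ax":0,"ay":0,"az":0,"gripper":1},{"dx":0,"dy":0,"dz":0,"ax":0,"ay":0,"az":0,"gripper":1},{"dx":0,"dy":0,"dz":0,"ax":0,"ay":0,"az":0,"gripper":1}], "squeeze": 40}}

```text
clock: 3.9
eef_pos: [492.3, -224.3, 12.8]
eef_rot: [3.141, 0.0, 1.461]
wrist_force: [0.1, -0.6, 0.1]
finger_gap: 47.5
finger_force: 0.0
```

Run:
```python
from h import *
c=cams.camera("side"); print(manip.read_state()["finger_gap"],manip.read_state()["finger_force"])
o=np.array([529.5,166]);y=np.radians(-12.2);R=np.array([[np.cos(y),-np.sin(y)],[np.sin(y),np.cos(y)]])
W=lambda x,yy,z:np.append(o+R@[x,yy],z)
P={"fr22":W(-120,-55,22),"br22":W(165,-55,22),"vR":W(-64,-30,69),"vR2":W(-40,-30,69),"stopR":W(90,-22,102)}
uv={k:proj(c,v)[0] for k,v in P.items()}; print({k:v.round(1).tolist() for k,v in uv.items()})
im=cv2.resize(np.ascontiguousarray(c["image"][220:320,220:345,::-1]),(750,600),interpolation=cv2.INTER_CUBIC)
for v in uv.values(): cv2.drawMarker(im,tuple(int(6*a) for a in v-[220,220]),(0,0,255),0,10,1)
cv2.imwrite("pics/s2.png",im)
```

```text
43.63189548093277 0.0
{'fr22': [239.0, 278.0], 'br22': [337.9, 262.1], 'vR': [256.5, 255.7], 'vR2': [265.1, 254.4], 'stopR': [309.7, 236.1]}
```

View pics/s2.png

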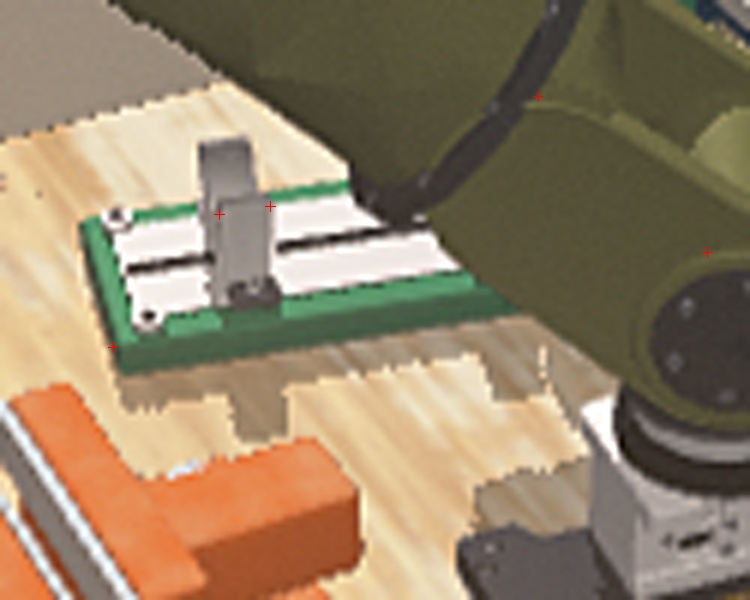

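Now viewing side: the front vee rest spans about (200–275, 140–300) in the crop, within about 3 mm of prediction; the leg is being closed on.

Call:
{"op": "jog_arm", "data": {"commands": [{"dx":0,"dy":0,"dz":0,"ax":0,"ay":0,"az":0,"gripper":1},{"dx":0,"dy":0,"dz":0,"ax":0,"ay":0,"az":0,"gripper":1},{"dx":0,"dy":0,"dz":0,"ax":0,"ay":0,"az":0,"gripper":1},{"dx":0,"dy":0,"dz":-0.4,"ax":0,"ay":0,"az":0,"gripper":1},{"dx":0,"dy":0,"dz":-0.7,"ax":0,"ay":0,"az":0,"gripper":1},{"dx":0,"dy":0,"dz":-0.9,"ax":0,"ay":0,"az":0,"gripper":1},{"dx":0,"dy":0,"dz":-0.9,"ax":0,"ay":0,"az":0,"gripper":1},{"dx":0,"dy":0,"dz":-0.9,"ax":0,"ay":0,"az":0,"gripper":1},{"dx":0,"dy":0,"dz":-0.88,"ax":0,"ay":0,"az":0,"gripper":1}], "squeeze": 40}}

```text
clock: 5.08
eef_pos: [492.0, -224.2, 202.2]
eef_rot: [3.141, 0.0, 1.461]
wrist_force: [-0.5, -0.4, -1.5]
finger_gap: 39.2
finger_force: 40.0
```

Call:
{"op": "jog_arm", "data": {"commands": [{"dx":0.6,"dy":-0.13,"dz":0,"ax":0,"ay":0,"az":0,"gripper":1},{"dx":0.95,"dy":-0.215,"dz":0,"ax":0,"ay":0,"az":0,"gripper":1},{"dx":0.95,"dy":-0.215,"dz":0,"ax":0,"ay":0,"az":0,"gripper":1},{"dx":0.95,"dy":-0.215,"dz":0,"ax":0,"ay":0,"az":0,"gripper":1},{"dx":0.95,"dy":-0.215,"dz":0,"ax":0,"ay":0,"az":0,"gripper":1},{"dx":0.95,"dy":-0.215,"dz":0,"ax":0,"ay":0,"az":0,"gripper":1},{"dx":0.95,"dy":-0.215,"dz":0,"ax":0,"ay":0,"az":0,"gripper":1},{"dx":0.95,"dy":-0.215,"dz":0,"ax":0,"ay":0,"az":0,"gripper":1},{"dx":0.95,"dy":-0.215,"dz":0,"ax":0,"ay":0,"az":0,"gripper":1},{"dx":0.95,"dy":-0.215,"dz":0,"ax":0,"ay":0,"az":0,"gripper":1}]}}

```text
clock: 6.32
eef_pos: [449.8, 149.8, 200.9]
eef_rot: [3.141, -0.0, 1.461]
wrist_force: [0.7, -0.0, -1.8]
finger_gap: 39.1
finger_force: 40.0
```

Call:
{"op": "jog_arm", "data": {"commands": [{"dx":0.6,"dy":-0.13,"dz":0,"ax":0,"ay":0,"az":0,"gripper":1},{"dx":0.27,"dy":-0.07,"dz":0,"ax":0,"ay":0,"az":0.57,"gripper":1},{"dx":0,"dy":0,"dz":0,"ax":0,"ay":0,"az":1,"gripper":1},{"dx":0,"dy":0,"dz":0,"ax":0,"ay":0,"az":1,"gripper":1},{"dx":0,"dy":0,"dz":0,"ax":0,"ay":0,"az":1,"gripper":1},{"dx":0,"dy":0,"dz":0,"ax":0,"ay":0,"az":1,"gripper":1},{"dx":0,"dy":0,"dz":0,"ax":0,"ay":0,"az":1,"gripper":1},{"dx":0,"dy":0,"dz":0,"ax":0,"ay":0,"az":1,"gripper":1},{"dx":0,"dy":0,"dz":0,"ax":0,"ay":0,"az":1,"gripper":1},{"dx":0,"dy":0,"dz":0,"ax":0,"ay":0,"az":1,"gripper":1}]}}

```text
clock: 7.58
eef_pos: [445.9, 183.9, 200.8]
eef_rot: [-3.141, -0.001, -0.04]
wrist_force: [0.3, 0.3, -1.8]
finger_gap: 39.2
finger_force: 40.0
```

Call:
{"op": "jog_arm", "data": {"commands": [{"dx":0,"dy":0,"dz":0,"ax":0,"ay":0,"az":1,"gripper":1},{"dx":0,"dy":0,"dz":0,"ax":0,"ay":0,"az":0,"gripper":1},{"dx":0,"dy":0,"dz":0,"ax":0,"ay":0,"az":0,"gripper":1}]}}

```text
clock: 7.95
eef_pos: [446.1, 184.0, 200.3]
eef_rot: [-3.141, -0.0, -0.205]
wrist_force: [-0.3, 0.9, -1.1]
finger_gap: 39.2
finger_force: 40.0
```

Run:
```python
from h import *
t=cams.camera("top"); c=cams.camera("side"); st=manip.read_state(); print(st["eef_pos"],st["eef_rot"],st["joints"].round(2),st["wrist_force"])
a=cv2.resize(t["image"][150:320,205:330,::-1],(440,600),interpolation=cv2.INTER_CUBIC); b=cv2.resize(c["image"][170:320,180:350,::-1],(360,318),interpolation=cv2.INTER_CUBIC)
im=np.zeros((600,800,3),np.uint8); im[:,:440]=a; im[:318,440:]=b; cv2.imwrite("pics/c3.png",im)
cv2.imwrite("pics/side3.png",c["image"][:,:,::-1]);cv2.imwrite("pics/top3.png",t["image"][:,:,::-1])
```

```text
[446.05571884 183.98375595 200.03998724] [-3.14153764e+00 -4.26605335e-05 -2.06675915e-01] [0.32 0.16 1.72 0.   1.26 2.09] [ 0.19509737 -0.12374072 -1.9260868 ]
```

View pics/c3.png

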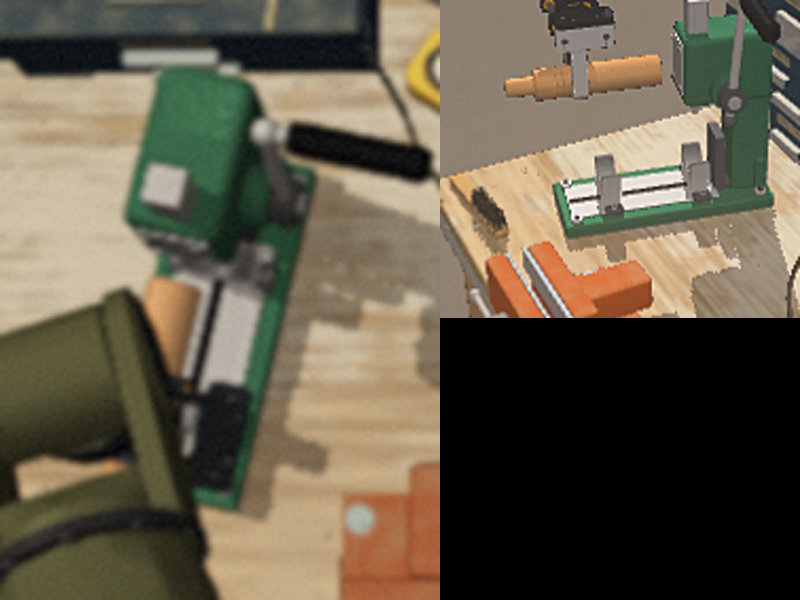

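The leg is held level, heel towards the press. The side inset shows the base front corner at (566,226) and the rear corner at (772,197), matching the fitted pose within about 1 px.

Call:
{"op": "jog_arm", "data": {"commands": [{"dx":0,"dy":0,"dz":0.8,"ax":0,"ay":0,"az":0.035,"gripper":1},{"dx":0,"dy":0,"dz":0.9,"ax":0,"ay":0,"az":0,"gripper":1},{"dx":0,"dy":0,"dz":0.7,"ax":0,"ay":0,"az":0,"gripper":1},{"dx":0,"dy":0,"dz":0.3,"ax":0,"ay":0,"az":0,"gripper":1},{"dx":0.4,"dy":0,"dz":0,"ax":0,"ay":0,"az":0,"gripper":1},{"dx":0.5,"dy":0,"dz":0,"ax":0,"ay":0,"az":0,"gripper":1},{"dx":0.35,"dy":0,"dz":0,"ax":0,"ay":0,"az":0,"gripper":1},{"dx":0.13,"dy":0,"dz":0,"ax":0,"ay":0,"az":0,"gripper":1},{"dx":0,"dy":0,"dz":0,"ax":0,"ay":0,"az":0,"gripper":1},{"dx":0,"dy":0,"dz":0,"ax":0,"ay":0,"az":0,"gripper":1}]}}

```text
clock: 9.3
eef_pos: [499.7, 172.3, 91.9]
eef_rot: [3.142, 0.0, -0.215]
wrist_force: [0.3, 0.5, -1.5]
finger_gap: 39.1
finger_force: 40.0
```

Run:
```python
from h import *
c=cams.camera("side"); st=manip.read_state(); print(st["eef_pos"],st["eef_rot"],st["joints"].round(2),st["wrist_force"])
cv2.imwrite("pics/s4.png",cv2.resize(c["image"][190:290,210:345,::-1],(800,593),interpolation=cv2.INTER_CUBIC))
```

```text
[499.71924227 172.34768195  91.94351269] [ 3.14156123e+00  7.72184509e-05 -2.14994902e-01] [0.26 0.39 1.71 0.   1.05 2.05] [-0.03436406  0.35384319 -0.4238003 ]
```

View pics/s4.png

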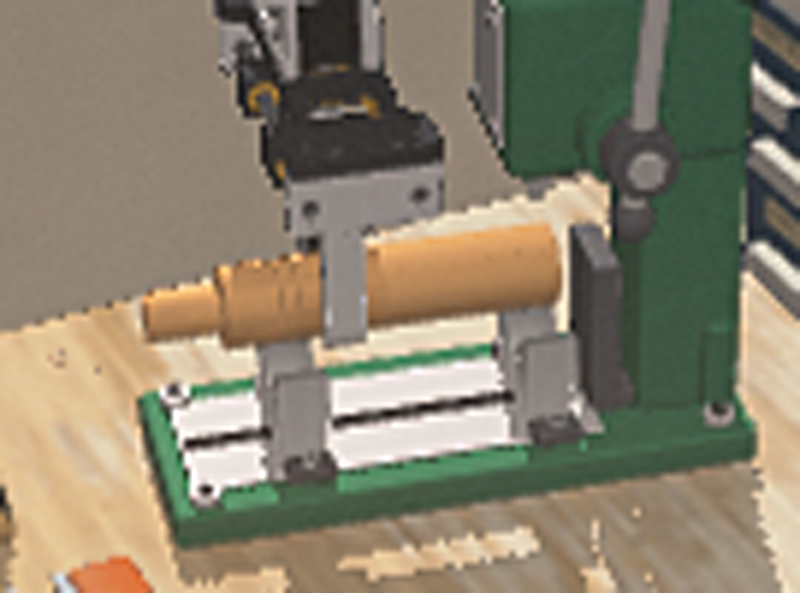

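The view shows the leg above both vees, with its heel at (557,265) about 13 mm short of the stop's face at (575,265).

Call:
{"op": "jog_arm", "data": {"commands": [{"dx":0,"dy":0,"dz":0.15,"ax":0,"ay":0,"az":0,"gripper":1},{"dx":0,"dy":0,"dz":0.15,"ax":0,"ay":0,"az":0,"gripper":1},{"dx":0,"dy":0,"dz":0.1,"ax":0,"ay":0,"az":0,"gripper":1},{"dx":0,"dy":0,"dz":0,"ax":0,"ay":0,"az":0,"gripper":1}]}}

```text
clock: 9.85
eef_pos: [500.5, 172.1, 75.5]
eef_rot: [-3.142, -0.001, -0.215]
wrist_force: [5.2, -1.7, -5.3]
finger_gap: 39.6
finger_force: 42.7
```

Call:
{"op": "jog_arm", "data": {"commands": [{"dx":0,"dy":0,"dz":0.05,"ax":0,"ay":0,"az":0,"gripper":1},{"dx":0,"dy":0,"dz":0.03,"ax":0,"ay":0,"az":0,"gripper":1},{"dx":0,"dy":0,"dz":0,"ax":0,"ay":0,"az":0,"gripper":1}]}}

```text
clock: 10.22
eef_pos: [501.3, 172.4, 73.6]
eef_rot: [-3.14, -0.003, -0.215]
wrist_force: [5.0, -1.1, 4.9]
finger_gap: 39.1
finger_force: 43.0
```

Forces of about +5 N along x suggest the fingertips touch the back of the front rest. I'll lift, advance 8 mm and lower again.

Call:
{"op": "jog_arm", "data": {"commands": [{"dx":0,"dy":0,"dz":-0.25,"ax":0,"ay":0,"az":0,"gripper":1},{"dx":0.1,"dy":0,"dz":0,"ax":0,"ay":0,"az":0,"gripper":1},{"dx":0.1,"dy":0,"dz":0,"ax":0,"ay":0,"az":0,"gripper":1},{"dx":0,"dy":0,"dz":0.1,"ax":0,"ay":0,"az":0,"gripper":1},{"dx":0,"dy":0,"dz":0.1,"ax":0,"ay":0,"az":0,"gripper":1},{"dx":0,"dy":0,"dz":0,"ax":0,"ay":0,"az":0,"gripper":1}]}}

```text
clock: 10.98
eef_pos: [507.7, 170.5, 74.3]
eef_rot: [3.141, 0.001, -0.215]
wrist_force: [0.4, 0.4, -1.7]
finger_gap: 39.1
finger_force: 40.0
```

Call:
{"op": "jog_arm", "data": {"commands": [{"dx":0,"dy":0,"dz":0.08,"ax":0,"ay":0,"az":0,"gripper":1},{"dx":0,"dy":0,"dz":0,"ax":0,"ay":0,"az":0,"gripper":1}]}}

```text
clock: 11.22
eef_pos: [508.6, 171.6, 72.6]
eef_rot: [-3.139, -0.002, -0.215]
wrist_force: [-1.9, 8.1, 8.5]
finger_gap: 39.3
finger_force: 40.0
```

Call:
{"op": "jog_arm", "data": {"commands": [{"dx":0,"dy":-0.08,"dz":0,"ax":0,"ay":0,"az":0,"gripper":1},{"dx":0,"dy":0,"dz":0,"ax":0,"ay":0,"az":0,"gripper":1},{"dx":0,"dy":0,"dz":0,"ax":0,"ay":0,"az":0,"gripper":1}]}}

```text
clock: 11.6
eef_pos: [508.4, 173.5, 71.2]
eef_rot: [3.141, 0.0, -0.215]
wrist_force: [-0.8, 0.1, -1.7]
finger_gap: 39.0
finger_force: 40.0
```

Call:
{"op": "jog_arm", "data": {"commands": [{"dx":0,"dy":0,"dz":0.06,"ax":0,"ay":0,"az":0,"gripper":1},{"dx":0,"dy":0,"dz":0,"ax":0,"ay":0,"az":0,"gripper":1},{"dx":0,"dy":0,"dz":0,"ax":0,"ay":0,"az":0,"gripper":1}]}}

```text
clock: 11.98
eef_pos: [509.1, 174.3, 69.9]
eef_rot: [-3.14, -0.001, -0.215]
wrist_force: [-1.4, 6.2, 6.1]
finger_gap: 39.4
finger_force: 40.0
```

Call:
{"op": "jog_arm", "data": {"commands": [{"dx":0,"dy":-0.04,"dz":0,"ax":0,"ay":0,"az":0,"gripper":1},{"dx":0,"dy":0,"dz":0.03,"ax":0,"ay":0,"az":0,"gripper":1},{"dx":0,"dy":0,"dz":0,"ax":0,"ay":0,"az":0,"gripper":1},{"dx":0,"dy":0,"dz":0,"ax":0,"ay":0,"az":0,"gripper":1}]}}

```text
clock: 12.48
eef_pos: [509.1, 175.4, 68.8]
eef_rot: [-3.141, -0.001, -0.215]
wrist_force: [-5.5, 0.5, 13.5]
finger_gap: 39.2
finger_force: 40.0
```

Run:
```python
from h import *
st=manip.read_state(); print(st["eef_pos"],st["eef_rot"],st["wrist_force"],st["moment"])
```

```text
[509.09421845 175.40608247  68.80488605] [-3.14103307e+00 -6.37459235e-04 -2.15349531e-01] [-5.50557739  0.5392659  13.50792567] [ 0.1485237   0.96054913 -0.01392447]
```

Settled in the vees, with the load now purely vertical. I'll relieve it slightly and push to the stop.

Call:
{"op": "jog_arm", "data": {"commands": [{"dx":0,"dy":0,"dz":-0.025,"ax":0,"ay":0,"az":0,"gripper":1},{"dx":0.05,"dy":0,"dz":0,"ax":0,"ay":0,"az":0,"gripper":1},{"dx":0.03,"dy":0,"dz":0,"ax":0,"ay":0,"az":0,"gripper":1},{"dx":0,"dy":0,"dz":0,"ax":0,"ay":0,"az":0,"gripper":1},{"dx":0,"dy":0,"dz":0,"ax":0,"ay":0,"az":0,"gripper":1}]}}

```text
clock: 13.1
eef_pos: [511.9, 174.8, 68.9]
eef_rot: [-3.141, 0.001, -0.215]
wrist_force: [-4.0, 3.8, 5.3]
finger_gap: 39.0
finger_force: 40.0
```

Call:
{"op": "jog_arm", "data": {"commands": [{"dx":0.04,"dy":-0.015,"dz":0,"ax":0,"ay":0,"az":0,"gripper":1},{"dx":0.04,"dy":0,"dz":0,"ax":0,"ay":0,"az":0,"gripper":1},{"dx":0,"dy":0,"dz":0,"ax":0,"ay":0,"az":0,"gripper":1},{"dx":0,"dy":0,"dz":0,"ax":0,"ay":0,"az":0,"gripper":1}]}}

```text
clock: 13.6
eef_pos: [514.7, 174.2, 68.9]
eef_rot: [3.141, 0.002, -0.215]
wrist_force: [-7.5, -1.2, 8.7]
finger_gap: 39.1
finger_force: 40.0
```

Call:
{"op": "jog_arm", "data": {"commands": [{"dx":0.04,"dy":0,"dz":0,"ax":0,"ay":0,"az":0,"gripper":1},{"dx":0.03,"dy":0,"dz":0,"ax":0,"ay":0,"az":0,"gripper":1},{"dx":0,"dy":0,"dz":0,"ax":0,"ay":0,"az":0,"gripper":1},{"dx":0,"dy":0,"dz":0,"ax":0,"ay":0,"az":0,"gripper":1}]}}

```text
clock: 14.1
eef_pos: [516.5, 173.8, 68.8]
eef_rot: [3.14, 0.004, -0.215]
wrist_force: [-14.3, 0.7, 13.9]
finger_gap: 39.0
finger_force: 40.0
```

Call:
{"op": "jog_arm", "data": {"commands": [{"dx":0.03,"dy":0,"dz":-0.02,"ax":0,"ay":0,"az":0,"gripper":1},{"dx":0,"dy":0,"dz":0,"ax":0,"ay":0,"az":0,"gripper":1},{"dx":0,"dy":0,"dz":0,"ax":0,"ay":0,"az":0,"gripper":1}]}}

```text
clock: 14.48
eef_pos: [516.5, 173.7, 68.8]
eef_rot: [3.14, 0.007, -0.215]
wrist_force: [-19.4, 2.8, 9.4]
finger_gap: 39.5
finger_force: 40.0
```

Run:
```python
from h import *
c=cams.camera("side"); st=manip.read_state(); print(st["eef_pos"],st["eef_rot"],st["wrist_force"])
cv2.imwrite("pics/s5.png",cv2.resize(c["image"][190:290,210:345,::-1],(800,593),interpolation=cv2.INTER_CUBIC))
```

```text
[516.53771189 173.74776991  68.84511563] [ 3.13958065  0.00676416 -0.21520453] [-19.62093513   3.61365192  10.39876252]
```

The stop is firm: no movement while the force rose to 20 N. Releasing and lifting off.

Call:
{"op": "jog_arm", "data": {"commands": [{"dx":-0.03,"dy":0,"dz":0,"ax":0,"ay":0,"az":0,"gripper":0.5},{"dx":0,"dy":0,"dz":0,"ax":0,"ay":0,"az":0,"gripper":0.2},{"dx":0,"dy":0,"dz":0,"ax":0,"ay":0,"az":0,"gripper":0.2},{"dx":0,"dy":0,"dz":0,"ax":0,"ay":0,"az":0,"gripper":0.2},{"dx":0,"dy":0,"dz":0,"ax":0,"ay":0,"az":0,"gripper":0.2}]}}

```text
clock: 15.15
eef_pos: [518.1, 173.8, 69.6]
eef_rot: [3.142, -0.0, -0.215]
wrist_force: [0.1, 0.4, 0.5]
finger_gap: 75.5
finger_force: 0.0
```

Call:
{"op": "jog_arm", "data": {"commands": [{"dx":0,"dy":0,"dz":0,"ax":0,"ay":0,"az":0,"gripper":0.2},{"dx":0,"dy":0,"dz":-0.3,"ax":0,"ay":0,"az":0,"gripper":0.2},{"dx":0,"dy":0,"dz":-0.7,"ax":0,"ay":0,"az":0,"gripper":0.2},{"dx":0,"dy":0,"dz":-0.9,"ax":0,"ay":0,"az":0,"gripper":0.2},{"dx":-0.5,"dy":0,"dz":-0.9,"ax":0,"ay":0,"az":0,"gripper":0},{"dx":-0.5,"dy":0,"dz":-0.9,"ax":0,"ay":0,"az":0,"gripper":0},{"dx":-0.5,"dy":0,"dz":-0.9,"ax":0,"ay":0,"az":0,"gripper":0},{"dx":-0.5,"dy":0,"dz":-0.9,"ax":0,"ay":0,"az":0,"gripper":0},{"dx":0,"dy":0,"dz":0,"ax":0,"ay":0,"az":0,"gripper":0}]}}

```text
clock: 16.27
eef_pos: [439.7, 191.4, 293.2]
eef_rot: [-3.138, -0.005, -0.214]
wrist_force: [-0.6, -0.0, -0.0]
finger_gap: 94.0
finger_force: 0.0
```

Run:
```python
from h import *
c=cams.camera("side"); t=cams.camera("top"); st=manip.read_state(); print(st["eef_pos"],st["eef_rot"],st["wrist_force"],st["finger_gap"])
cv2.imwrite("pics/side5.png",c["image"][:,:,::-1]);cv2.imwrite("pics/top5.png",t["image"][:,:,::-1])
b=cv2.resize(c["image"][150:290,210:345,::-1],(560,580),interpolation=cv2.INTER_CUBIC)
cv2.imwrite("pics/s6.png",b)
```

```text
[439.78359028 190.86667404 289.87121316] [-3.14126419e+00 -5.81813071e-04 -2.15102202e-01] [ 0.2272521   0.63504904 -0.61288017] 94.05333893717072
```

View pics/s6.png

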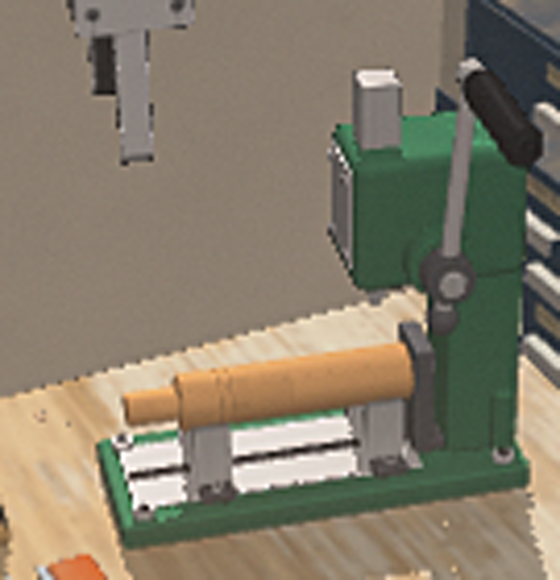

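The view shows the leg lying in both vees with its heel at (412,370) against the stop. Next, the lever grip.

Call:
{"op": "jog_arm", "data": {"commands": [{"dx":0,"dy":0,"dz":-0.92,"ax":0,"ay":0,"az":0,"gripper":0},{"dx":0,"dy":0,"dz":-0.92,"ax":0,"ay":0,"az":0,"gripper":0},{"dx":0,"dy":0,"dz":-0.92,"ax":0,"ay":0,"az":0,"gripper":0},{"dx":0.843,"dy":0.519,"dz":0,"ax":0,"ay":0,"az":0,"gripper":0},{"dx":0.843,"dy":0.519,"dz":0,"ax":0,"ay":0,"az":0,"gripper":0},{"dx":0.843,"dy":0.519,"dz":0,"ax":0,"ay":0,"az":0,"gripper":0},{"dx":0.843,"dy":0.519,"dz":0,"ax":0,"ay":0,"az":0,"gripper":0},{"dx":0.843,"dy":0.519,"dz":0,"ax":0,"ay":0,"az":0,"gripper":0},{"dx":0.843,"dy":0.519,"dz":0,"ax":0,"ay":0,"az":0,"gripper":0}]}}

```text
clock: 17.5
eef_pos: [612.0, 24.6, 398.5]
eef_rot: [3.141, 0.002, -0.216]
wrist_force: [-0.3, 0.6, 0.7]
finger_gap: 94.0
finger_force: 0.0
```

Call:
{"op": "jog_arm", "data": {"commands": [{"dx":0,"dy":0,"dz":0,"ax":0,"ay":0,"az":-1,"gripper":0},{"dx":0,"dy":0,"dz":0,"ax":0,"ay":0,"az":-1,"gripper":0},{"dx":0,"dy":0,"dz":0,"ax":0,"ay":0,"az":-1,"gripper":0},{"dx":0,"dy":0,"dz":0,"ax":0,"ay":0,"az":-1,"gripper":0},{"dx":0,"dy":0,"dz":0,"ax":0,"ay":0,"az":-1,"gripper":0},{"dx":0,"dy":0,"dz":0,"ax":0,"ay":0,"az":-1,"gripper":0},{"dx":0,"dy":0,"dz":0,"ax":0,"ay":0,"az":-1,"gripper":0},{"dx":0,"dy":0,"dz":0,"ax":0,"ay":0,"az":-1,"gripper":0},{"dx":0,"dy":0,"dz":0,"ax":0,"ay":0,"az":-1,"gripper":0},{"dx":0,"dy":0,"dz":0,"ax":0,"ay":0,"az":0,"gripper":0}]}}

```text
clock: 18.75
eef_pos: [611.2, 25.7, 398.7]
eef_rot: [-3.14, 0.0, 1.354]
wrist_force: [0.1, -0.3, -0.1]
finger_gap: 94.2
finger_force: 0.0
```

Call:
{"op": "jog_arm", "data": {"commands": [{"dx":0,"dy":0,"dz":0.72,"ax":0,"ay":0,"az":0,"gripper":0},{"dx":0,"dy":0,"dz":0.72,"ax":0,"ay":0,"az":0,"gripper":0},{"dx":0,"dy":0,"dz":0.7,"ax":0,"ay":0,"az":0,"gripper":0},{"dx":0,"dy":0,"dz":0,"ax":0,"ay":0,"az":0,"gripper":0.5},{"dx":0,"dy":0,"dz":0,"ax":0,"ay":0,"az":0,"gripper":0.5},{"dx":0,"dy":0,"dz":0,"ax":0,"ay":0,"az":0,"gripper":0.6},{"dx":0,"dy":0,"dz":0,"ax":0,"ay":0,"az":0,"gripper":0.65},{"dx":0,"dy":0,"dz":0,"ax":0,"ay":0,"az":0,"gripper":0.65}], "squeeze": 30}}

```text
clock: 19.75
eef_pos: [610.9, 26.0, 314.7]
eef_rot: [3.141, -0.0, 1.355]
wrist_force: [-0.3, -1.2, -0.1]
finger_gap: 47.7
finger_force: 0.0
```

Call:
{"op": "jog_arm", "data": {"commands": [{"dx":0,"dy":0,"dz":0,"ax":0,"ay":0,"az":0,"gripper":1},{"dx":0,"dy":0,"dz":0,"ax":0,"ay":0,"az":0,"gripper":1},{"dx":0,"dy":0,"dz":0,"ax":0,"ay":0,"az":0,"gripper":1}]}}

```text
clock: 20.12
eef_pos: [611.3, 25.9, 314.8]
eef_rot: [3.14, -0.0, 1.355]
wrist_force: [4.6, -0.7, 1.0]
finger_gap: 23.6
finger_force: 30.0
```

```bash
cat > arc.py <<'E'
import numpy as np
from scipy.spatial.transform import Rotation as Ro
def pose(th,k=0.5):
    f=np.radians(-5)+th; g=np.array([97.8-140*np.sin(f),-122,185+140*np.cos(f)])
    a=k*th; R=Ro.from_rotvec([0,-a,0]).as_matrix()@np.array([[0,1,0],[1,0,0],[0,0,-1.]]) # cols tool x=+y, y=+x, z=-z
    return g+11*R[:,2],R
def rows(ths,k=0.5):
    for a,b in zip(ths[:-1],ths[1:]):
        p,R=pose(a,k);q,S=pose(b,k); d=R.T@(q-p)/40; w=Ro.from_matrix(R.T@S).as_rotvec(degrees=True)/10
        print(round(b,3),d.round(3),w.round(3))
E
python3 -c "
from arc import *
rows(np.linspace(0,1.176,13)); print(); rows(np.linspace(1.176,0,25))"
```

```text
0.098 [ 0.    -0.329 -0.013] [-0.281  0.     0.   ]
0.196 [ 0.    -0.329  0.003] [-0.281  0.     0.   ]
0.294 [ 0.    -0.329  0.02 ] [-0.281  0.     0.   ]
0.392 [ 0.    -0.327  0.037] [-0.281  0.     0.   ]
0.49 [ 0.    -0.325  0.054] [-0.281  0.     0.   ]
0.588 [ 0.    -0.322  0.07 ] [-0.281  0.     0.   ]
0.686 [ 0.    -0.318  0.086] [-0.281  0.     0.   ]
0.784 [ 0.    -0.314  0.103] [-0.281  0.     0.   ]
0.882 [ 0.    -0.308  0.118] [-0.281  0.     0.   ]
0.98 [ 0.    -0.302  0.134] [-0.281  0.     0.   ]
1.078 [ 0.    -0.295  0.149] [-0.281  0.     0.   ]
1.176 [ 0.    -0.287  0.164] [-0.281  0.     0.   ]

1.127 [ 0.     0.146 -0.079] [0.14 0.   0.  ]
1.078 [ 0.     0.148 -0.075] [0.14 0.   0.  ]
1.029 [ 0.     0.149 -0.071] [0.14 0.   0.  ]
0.98 [ 0.     0.151 -0.067] [0.14 0.   0.  ]
0.931 [ 0.     0.153 -0.063] [0.14 0.   0.  ]
0.882 [ 0.     0.154 -0.059] [0.14 0.   0.  ]
0.833 [ 0.     0.156 -0.056] [0.14 0.   0.  ]
0.784 [ 0.     0.157 -0.052] [0.14 0.   0.  ]
0.735 [ 0.     0.158 -0.048] [0.14 0.   0.  ]
0.686 [ 0.     0.159 -0.043] [0.14 0.   0.  ]
0.637 [ 0.     0.16  -0.039] [0.14 0.   0.  ]
0.588 [ 0.     0.161 -0.035] [0.14 0.   0.  ]
0.539 [ 0.     0.162 -0.031] [0.14 0.   0.  ]
0.49 [ 0.     0.163 -0.027] [0.14 0.   0.  ]
0.441 [ 0.     0.163 -0.023] [0.14 0.   0.  ]
0.392 [ 0.     0.164 -0.019] [0.14 0.   0.  ]
0.343 [ 0.     0.164 -0.015] [0.14 0.   0.  ]
0.294 [ 0.     0.164 -0.01 ] [0.14 0.   0.  ]
0.245 [ 0.     0.165 -0.006] [0.14 0.   0.  ]
0.196 [ 0.     0.165 -0.002] [0.14 0.   0.  ]
0.147 [0.    0.165 0.002] [0.14 0.   0.  ]
0.098 [0.    0.165 0.006] [0.14 0.   0.  ]
0.049 [0.    0.164 0.011] [0.14 0.   0.  ]
0.0 [0.    0.164 0.015] [0.14 0.   0.  ]
```

Call:
{"op": "jog_arm", "data": {"commands": [{"dx":0,"dy":-0.329,"dz":-0.013,"ax":-0.281,"ay":0,"az":0,"gripper":1},{"dx":0,"dy":-0.329,"dz":0.003,"ax":-0.281,"ay":0,"az":0,"gripper":1},{"dx":0,"dy":0,"dz":0,"ax":0,"ay":0,"az":0,"gripper":1}], "squeeze": 45}}

```text
clock: 20.5
eef_pos: [585.2, 31.7, 315.1]
eef_rot: [3.039, -0.0, 1.356]
wrist_force: [7.5, -0.3, 1.3]
finger_gap: 23.4
finger_force: 45.0
```

Call:
{"op": "jog_arm", "data": {"commands": [{"dx":0,"dy":-0.329,"dz":0.02,"ax":-0.281,"ay":0,"az":0,"gripper":1},{"dx":0,"dy":-0.327,"dz":0.037,"ax":-0.281,"ay":0,"az":0,"gripper":1},{"dx":0,"dy":-0.325,"dz":0.054,"ax":-0.281,"ay":0,"az":0,"gripper":1},{"dx":0,"dy":-0.322,"dz":0.07,"ax":-0.281,"ay":0,"az":0,"gripper":1},{"dx":0,"dy":0,"dz":0,"ax":0,"ay":0,"az":0,"gripper":1}]}}

```text
clock: 21.12
eef_pos: [537.1, 42.5, 300.8]
eef_rot: [2.84, -0.001, 1.356]
wrist_force: [5.0, -1.1, 9.7]
finger_gap: 23.3
finger_force: 45.0
```

Call:
{"op": "jog_arm", "data": {"commands": [{"dx":0,"dy":-0.318,"dz":0.086,"ax":-0.281,"ay":0,"az":0,"gripper":1},{"dx":0,"dy":-0.314,"dz":0.103,"ax":-0.281,"ay":0,"az":0,"gripper":1},{"dx":0,"dy":-0.308,"dz":0.118,"ax":-0.281,"ay":0,"az":0,"gripper":1},{"dx":0,"dy":0,"dz":0,"ax":0,"ay":0,"az":0,"gripper":1}]}}

```text
clock: 21.62
eef_pos: [506.8, 49.4, 276.6]
eef_rot: [2.693, -0.002, 1.357]
wrist_force: [4.7, 0.8, 10.9]
finger_gap: 23.5
finger_force: 45.0
```

Call:
{"op": "jog_arm", "data": {"commands": [{"dx":0,"dy":-0.302,"dz":0.134,"ax":-0.281,"ay":0,"az":0,"gripper":1},{"dx":0,"dy":-0.295,"dz":0.149,"ax":-0.281,"ay":0,"az":0,"gripper":1},{"dx":0,"dy":-0.287,"dz":0.164,"ax":-0.281,"ay":0,"az":0,"gripper":1},{"dx":0,"dy":0,"dz":0,"ax":0,"ay":0,"az":0,"gripper":1},{"dx":0,"dy":0,"dz":0,"ax":0,"ay":0,"az":0,"gripper":1}]}}

```text
clock: 22.25
eef_pos: [485.5, 54.3, 245.2]
eef_rot: [2.545, -0.003, 1.357]
wrist_force: [-0.1, 2.2, 17.2]
finger_gap: 23.6
finger_force: 45.0
```

Run:
```python
from h import *
from arc import pose
from scipy.spatial.transform import Rotation as Ro
st=manip.read_state(); R=Ro.from_euler("xyz",st["eef_rot"]).as_matrix()
g=st["eef_pos"]-11*R[:,2]; print(st["eef_pos"],st["eef_rot"],st["wrist_force"],"grip",g)
R0=Ro.from_euler("xyz",[3.1406,0,1.355]).as_matrix(); g0=np.array([611.3,25.9,314.8])-11*R0[:,2]
d=g-g0; u=np.array([np.cos(-.213),np.sin(-.213)]); dx=d[:2]@u; print("along",dx,"dz",d[2])
for z0 in(0,): print("lever angle est", np.arctan2(12.2-dx-0,139.5+d[2])+np.radians(5)-2*0)
print(np.degrees(0), np.arctan2(-(12.2+dx),139.5+d[2])+np.radians(5), np.hypot(12.2+dx,139.5+d[2]))
```

```text
[485.54461488  54.27820828 245.21309694] [ 2.54524916 -0.00264656  1.35656314] [-0.14446338  2.19287605 17.20389024] grip [479.50289153  55.56806715 254.31440691]
along -135.0793474459879 dz -71.4855876732565
lever angle est 1.2254348943065467
0.0 1.1525320900405167 140.44676682965718
```

Call:
{"op": "jog_arm", "data": {"commands": [{"dx":0,"dy":-0.07,"dz":0.045,"ax":-0.07,"ay":0,"az":0,"gripper":1},{"dx":0,"dy":-0.07,"dz":0.045,"ax":-0.07,"ay":0,"az":0,"gripper":1},{"dx":0,"dy":0,"dz":0,"ax":0,"ay":0,"az":0,"gripper":1},{"dx":0,"dy":0,"dz":0,"ax":0,"ay":0,"az":0,"gripper":1}]}}

```text
clock: 22.75
eef_pos: [483.3, 54.8, 240.1]
eef_rot: [2.519, -0.003, 1.357]
wrist_force: [-6.8, 1.8, 24.6]
finger_gap: 23.8
finger_force: 45.0
```

At about 1.19 rad with the force rising, so the lever is at its stop. Easing back.

Call:
{"op": "jog_arm", "data": {"commands": [{"dx":0,"dy":0.07,"dz":-0.045,"ax":0.07,"ay":0,"az":0,"gripper":1},{"dx":0,"dy":0.07,"dz":-0.045,"ax":0.07,"ay":0,"az":0,"gripper":1},{"dx":0,"dy":0.146,"dz":-0.079,"ax":0.14,"ay":0,"az":0,"gripper":1},{"dx":0,"dy":0.148,"dz":-0.075,"ax":0.14,"ay":0,"az":0,"gripper":1},{"dx":0,"dy":0.149,"dz":-0.071,"ax":0.14,"ay":0,"az":0,"gripper":1},{"dx":0,"dy":0.151,"dz":-0.067,"ax":0.14,"ay":0,"az":0,"gripper":1},{"dx":0,"dy":0.153,"dz":-0.063,"ax":0.14,"ay":0,"az":0,"gripper":1},{"dx":0,"dy":0.154,"dz":-0.059,"ax":0.14,"ay":0,"az":0,"gripper":1}]}}

```text
clock: 23.75
eef_pos: [505.9, 49.3, 274.2]
eef_rot: [2.701, -0.001, 1.356]
wrist_force: [4.7, 3.1, -2.1]
finger_gap: 23.3
finger_force: 45.0
```

Call:
{"op": "jog_arm", "data": {"commands": [{"dx":0,"dy":0.156,"dz":-0.056,"ax":0.14,"ay":0,"az":0,"gripper":1},{"dx":0,"dy":0.157,"dz":-0.052,"ax":0.14,"ay":0,"az":0,"gripper":1},{"dx":0,"dy":0.158,"dz":-0.048,"ax":0.14,"ay":0,"az":0,"gripper":1},{"dx":0,"dy":0.159,"dz":-0.043,"ax":0.14,"ay":0,"az":0,"gripper":1},{"dx":0,"dy":0.16,"dz":-0.039,"ax":0.14,"ay":0,"az":0,"gripper":1},{"dx":0,"dy":0.161,"dz":-0.035,"ax":0.14,"ay":0,"az":0,"gripper":1},{"dx":0,"dy":0.162,"dz":-0.031,"ax":0.14,"ay":0,"az":0,"gripper":1},{"dx":0,"dy":0.163,"dz":-0.027,"ax":0.14,"ay":0,"az":0,"gripper":1},{"dx":0,"dy":0.163,"dz":-0.023,"ax":0.14,"ay":0,"az":0,"gripper":1}]}}

```text
clock: 24.88
eef_pos: [554.2, 38.2, 306.8]
eef_rot: [2.921, 0.0, 1.355]
wrist_force: [-2.1, -1.4, 3.1]
finger_gap: 23.5
finger_force: 45.0
```

Call:
{"op": "jog_arm", "data": {"commands": [{"dx":0,"dy":0.164,"dz":-0.019,"ax":0.14,"ay":0,"az":0,"gripper":1},{"dx":0,"dy":0.164,"dz":-0.015,"ax":0.14,"ay":0,"az":0,"gripper":1},{"dx":0,"dy":0.164,"dz":-0.01,"ax":0.14,"ay":0,"az":0,"gripper":1},{"dx":0,"dy":0.165,"dz":-0.006,"ax":0.14,"ay":0,"az":0,"gripper":1},{"dx":0,"dy":0.165,"dz":-0.002,"ax":0.14,"ay":0,"az":0,"gripper":1},{"dx":0,"dy":0.165,"dz":0.002,"ax":0.14,"ay":0,"az":0,"gripper":1},{"dx":0,"dy":0.165,"dz":0.006,"ax":0.14,"ay":0,"az":0,"gripper":1},{"dx":0,"dy":0,"dz":0,"ax":0,"ay":0,"az":0,"gripper":1}]}}

```text
clock: 25.88
eef_pos: [598.8, 28.2, 315.0]
eef_rot: [3.09, 0.0, 1.355]
wrist_force: [1.2, -3.1, -0.1]
finger_gap: 23.5
finger_force: 45.0
```

Call:
{"op": "jog_arm", "data": {"commands": [{"dx":0,"dy":0.164,"dz":0.011,"ax":0.14,"ay":0,"az":0,"gripper":1},{"dx":0,"dy":0.164,"dz":0.015,"ax":0.14,"ay":0,"az":0,"gripper":1},{"dx":0,"dy":0,"dz":0,"ax":0,"ay":0,"az":0,"gripper":1},{"dx":0,"dy":0,"dz":0,"ax":0,"ay":0,"az":0,"gripper":1}]}}

```text
clock: 26.38
eef_pos: [610.7, 25.7, 314.8]
eef_rot: [3.139, 0.001, 1.355]
wrist_force: [-1.1, -4.9, 0.4]
finger_gap: 24.1
finger_force: 45.0
```

Call:
{"op": "jog_arm", "data": {"commands": [{"dx":0,"dy":0.01,"dz":0,"ax":0,"ay":0,"az":0,"gripper":0.6},{"dx":0,"dy":0,"dz":0,"ax":0,"ay":0,"az":0,"gripper":0.3},{"dx":0,"dy":0,"dz":0,"ax":0,"ay":0,"az":0,"gripper":0.1},{"dx":0,"dy":0,"dz":0,"ax":0,"ay":0,"az":0,"gripper":0.1},{"dx":0,"dy":0,"dz":-0.5,"ax":0,"ay":0,"az":0,"gripper":0.1},{"dx":0,"dy":0,"dz":-0.9,"ax":0,"ay":0,"az":0,"gripper":0.1},{"dx":0,"dy":0,"dz":-0.9,"ax":0,"ay":0,"az":0,"gripper":0.1},{"dx":0,"dy":0,"dz":0,"ax":0,"ay":0,"az":0,"gripper":0.1},{"dx":0,"dy":0,"dz":0,"ax":0,"ay":0,"az":0,"gripper":0.1}]}}

```text
clock: 27.5
eef_pos: [611.0, 26.0, 405.6]
eef_rot: [3.141, 0.0, 1.356]
wrist_force: [0.1, -0.4, -1.2]
finger_gap: 84.6
finger_force: 0.0
```

Run:
```python
from h import *
s=cams.camera("side"); st=manip.read_state(); print(st["eef_pos"],st["wrist_force"],st["finger_gap"])
b=cv2.cvtColor(s["image"],cv2.COLOR_RGB2BGR); a=cv2.imread("pics/side5.png")
for f in(a,b):
    hs=cv2.cvtColor(f[225:270,235:312],cv2.COLOR_BGR2HSV); m=cv2.inRange(hs,(8,130,90),(18,255,255)); n,l,q,c=cv2.connectedComponentsWithStats(m); i=1+np.argmax(q[1:,4]); print("leg",q[i],c[i].round(2))
    g=cv2.inRange(cv2.cvtColor(f[160:200,318:345],cv2.COLOR_BGR2HSV),(0,0,0),(179,255,50)); n,l,q,c=cv2.connectedComponentsWithStats(g); i=1+np.argmax(q[1:,4]); print("grip",q[i],c[i].round(2))
```

```text
[610.96381036  26.00450893 405.3439725 ] [0.43052057 0.85022152 0.02242115] 84.36697381372734
leg [  5   8  70  19 590] [41.44 16.68]
grip [  4   7  19  24 205] [13.06 18.72]
leg [  5   8  69  21 578] [41.16 16.66]
grip [  4   7  19  25 204] [13.06 18.81]
```

```bash
python3 -c "
from cell import job
print(job.sign_off())"
```

```text
the job is handed in; nothing more can be done
None
```

The leg is seated in both vees against the stop, the lever was pulled to its stop (about 1.19 rad by my estimate) and eased back to rest, and the job was handed in at about 27.5 s; I never measured the punch force, and the sign-off gave no verdict.

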